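# Gauge the nip of a slab roller

### The arm

A 7-joint arm with a two-finger parallel gripper is mounted at the origin on the work surface. World frame = base frame: x ahead of the robot, y to its left, z up, the work surface at z = 0. Lengths are in m, angles in degrees, forces in N, time in s.
With the tool pointing down it reaches from about 0.425 to 0.875 m from the base axis. Payload 4.7 kg.
Tool frame: the origin (TCP) lies midway between the tips of the shut fingers; the grasp point (between the pads) lies 19 mm behind it; z points along the fingers, y is the direction in which the jaws open and shut (so a half turn about z gives the same grasp; the last joint's range is limited). The gripper opens to 87 mm and grips with 3 to 60 N. Pads are 19 mm wide; open, the fingers measure 117 mm over their backs; the gripper's body (75 mm by 190 mm) begins 51 mm behind the grasp point.
Start: joints at [-69.952, 18.392, -4.016, 83.108, 1.295, 78.541, -3.26], TCP at [0.214, 0.614, 0.223] pointing down, gripper open.
Joint ranges: [-163.93, 163.93], [-17.29, 119.83], [-79.2, 71.16], [3.27, 140.29], [-89.18, 269.18], [5.43, 117.66], [-154.24, 154.24]. Speed limits (degrees/s): [147.25, 147.25, 180, 180, 180, 180, 180].

### API

Orientations are given as [roll, pitch, yaw] about the fixed x, y, z axes, in that order (R = Rz(yaw) Ry(pitch) Rx(roll)).
In Python, from cell import env gives the robot as it stands.
- The arm moves only by the tool apply_moves, never from a script. Its argument "targets" is a list of rows, each a list of 2 entries, a list of its own where there are three numbers: the shift along the world's x, y, z in mm, then the turn, a rotation vector about the world's x, y, z in rad. A call has 1 to 8 rows; each row is the pose to reach, as a shift and turn from the pose commanded when the call began; what a row does not reach only later rows make up. A row lasts 1/10 s, in which the tool goes at most 50 mm and 8.59 degrees, less where a joint would pass 70% of its speed; a pose out of reach is approached as far as the arm can. A call with a gripper value outside its range is refused whole. "hand" is the finger opening in mm, from 0 to 87, set as the call begins (left out, the last holds). The fingers move at their own pace and stop on an object; "squeeze" is the grip in N (left out, the last holds). Time passes only in rows, so rows that repeat a pose let the fingers close. It gives the time, the measured TCP pose, the force and the opening at its end, in the units of the state.
- env.get_obs(): the state, without advancing time (a new reading comes with each control period).
- env.read_camera(name): name is "scene" or "top" or "wrist"; returns a dict with "image" (400x640x3 uint8, red, green, blue), "camera_matrix" (3x3 intrinsics, pixels), "k1" (the pictures are not rectified: a ray, as slopes to the right and down, at radius r is drawn at 1 + k1 r^2 times it, then the intrinsics apply), "camera_from_world" (4x4, takes a point from world to camera coordinates); the wrist camera has in their place "mount" (4x4, takes a point from camera to tool coordinates, whose origin is the TCP and whose axes are the flange's). Camera axes: x right, y down, z forward; pixel columns grow to the right and rows downward; lengths in m; the calibration is good to about 2 mm. A picture is of the moment at which its call begins: read the wrist's pose just before it. There is no depth.
- env.sign_off(): hands the job in, once; it reports no verdict.
Trained networks look in a picture, given as the dict that the camera call returned (one of the last four; its "shot" number tells which), for a name from the list of things; names that differ only in an ending like _2 or _b are one class to them, and where a whole thing is asked for, a point or a joint stands for the part that bears it (a point fixed in the world has none). Each returns a list of dicts, best first, with "conf" (0 to 1); they miss things now and then, are a little off and sometimes report something else, mostly with a low value. They report only what shows in the picture. A call takes as long as a camera call. They do not tell look-alikes from the thing itself.
- env.regions_of(picture, target): "region" (400x640 bool, what is visible of it) and "rect" ([left, top, right, bottom] in pixels, round what is visible of it).
The state is a dict: "time_s": time; "qpos": joint angles; "joint_velocities": joint speeds; "effort": joint torques, N m; "tool_pos": TCP position; "tool_rot": TCP orientation; "force": force on the tool from outside, world axes, zero at the start; "wrist_torque": the same for the moment, N m; "grip_width": finger opening in m.
Only numpy, scipy, OpenCV 4.12 (cv2) and the standard library are available. Lean on these libraries where they do the work, as an engineer would, in place of code of your own. Each camera call takes 0.05 s, during which the arm holds its last target. There are 200 camera calls.

### The job

Find the gap of this pottery slab roller: with the gauge leaves lying on its bed, start with the thinnest and go up one at a time, sliding each under the roller from the front until its nose is a good centimetre or two past the roller's lowest line, and feel whether it runs free. Draw each leaf that runs free back out in front of the roller and leave it flat on the bed; leave the first one that binds nipped flat under the roller, reasonably straight, with its nose through, and let go of it. Never force a leaf, and leave the thicker leaves lying in front of the roller and the cup, jar and tool crock where they stand.

Things in the scene. Friction and masses are not known exactly. Their poses are not given: they have to be found in the camera images.
- slab_roller: Table-top slab roller: green steel posts 184 mm to each side carry a steel roller 60 mm across and 340 long, lying along y over a brown wooden bed. Origin: on the bed's top face, midway along and straight under the roller's lowest line; x points away from the operator, the way leaves are pushed, z up. The posts stand within 42 mm of the line; their caps and the tie bar end 120 mm above the bed.
- bed: Smooth level brown wooden bed of the slab roller, its top face 60 mm above the table, reaching 270 mm in front of the roller's line, 210 mm behind it and 172 mm to each side; slippery (friction about 0.25). Origin and axes as for the slab roller.
- nip (a point): Same point and axes as the slab roller's origin. The gap here, bed to roller, is unknown: 4.6 to 9.6 mm. The roller does not turn (geared and locked); friction about 0.2. It lies in its bearings by its own weight of 0.7 to 1 kg and can be lifted 2.2 mm before they stop it. More than 30 N between a leaf and the roller counts as forcing.
- nip_front (a point): Point on the bed 15 mm in front (-x) of the roller's line. A leaf thinner than the gap slides through with next to no force, if it is not pressed on the bed. The first thicker one meets the roller with its nose from 8 mm before to 5 mm past the line, takes 5 to 15 N of push to enter, then drags with 3 to 8 N while the roller rides on it. One over 2.2 mm thicker than the gap is stopped.
- leaf4_grip (a point): Centre of the upright yellow plastic grip of the 4 mm gauge leaf (grip 40 long along x, 16 wide, 44 high, so 22 mm below and above this point; it stands on the tail of the leaf, its foot on the leaf's top face). The leaf is a flat grey metal strip 4 mm thick, 26 wide, 150 long, about 70 g in all. x points along the leaf to its nose, z up.
- leaf4_nose (a point): Middle of the rounded nose of the 4 mm leaf, on its underside; 130 mm ahead (+x) of the grip's centre. Same axes as the grip point.
- leaf6_grip (a point): Centre of the upright green plastic grip of the 6 mm gauge leaf (grip 40 long along x, 16 wide, 44 high, so 22 mm below and above this point; it stands on the tail of the leaf, its foot on the leaf's top face). The leaf is a flat grey metal strip 6 mm thick, 26 wide, 150 long, about 90 g in all. x points along the leaf to its nose, z up.
- leaf6_nose (a point): Middle of the rounded nose of the 6 mm leaf, on its underside; 130 mm ahead (+x) of the grip's centre. Same axes as the grip point.
- leaf8_grip (a point): Centre of the upright blue plastic grip of the 8 mm gauge leaf (grip 40 long along x, 16 wide, 44 high, so 22 mm below and above this point; it stands on the tail of the leaf, its foot on the leaf's top face). The leaf is a flat grey metal strip 8 mm thick, 26 wide, 150 long, about 110 g in all. x points along the leaf to its nose, z up.
- leaf8_nose (a point): Middle of the rounded nose of the 8 mm leaf, on its underside; 130 mm ahead (+x) of the grip's centre. Same axes as the grip point.
- leaf10_grip (a point): Centre of the upright red plastic grip of the 10 mm gauge leaf (grip 40 long along x, 16 wide, 44 high, so 22 mm below and above this point; it stands on the tail of the leaf, its foot on the leaf's top face). The leaf is a flat grey metal strip 10 mm thick, 26 wide, 150 long, about 130 g in all. x points along the leaf to its nose, z up.
- leaf10_nose (a point): Middle of the rounded nose of the 10 mm leaf, on its underside; 130 mm ahead (+x) of the grip's centre. Same axes as the grip point.
- leaf4: The 4 mm gauge leaf (yellow grip) as a whole; origin on its underside at mid-length, 75 mm behind the nose; x to the nose, z up.
- leaf6: The 6 mm gauge leaf (green grip) as a whole; origin on its underside at mid-length, 75 mm behind the nose; x to the nose, z up.
- leaf8: The 8 mm gauge leaf (blue grip) as a whole; origin on its underside at mid-length, 75 mm behind the nose; x to the nose, z up.
- leaf10: The 10 mm gauge leaf (red grip) as a whole; origin on its underside at mid-length, 75 mm behind the nose; x to the nose, z up.
- cup: Bystander: grey-brown clay cup, 72 mm across, 85 high, on the table to the left; origin at its foot.
- jar: Bystander: blue jar with white lid, 72 mm across, 100 high, on the table to the left; origin at its foot.
- crock: Bystander: blue stoneware crock holding wooden tools, 100 mm across, about 200 high with its tools, on the table to the right; origin at its foot.
Not all that is in view belongs to the job. What is shaped like the leaf6 but black or pink is not meant.

How it is judged (in metres and radians):
On the way, in this order (a step that is already met when the one before it is completed fails the run):
1. the thinnest leaf (4 mm) is tried: its nose is more than 8 mm past the roller's lowest line, flat on the bed (x of leaf4_nose in the frame of slab_roller between 0.008 and 0.06 m and y of leaf4_nose in the frame of slab_roller between -0.16 and 0.16 m and z of leaf4_nose in the frame of slab_roller between -0.004 and 0.006 m), for 0.1 s.
2. then the 6 mm leaf is tried in the same way (x of leaf6_nose in the frame of slab_roller between 0.008 and 0.06 m and y of leaf6_nose in the frame of slab_roller between -0.16 and 0.16 m and z of leaf6_nose in the frame of slab_roller between -0.004 and 0.006 m), for 0.1 s.
3. then either the 6 mm leaf is left nipped and let go, or the 8 mm leaf is tried in the same way (((x of leaf8_nose in the frame of slab_roller between 0.008 and 0.06 m and y of leaf8_nose in the frame of slab_roller between -0.16 and 0.16 m and z of leaf8_nose in the frame of slab_roller between -0.004 and 0.006 m) or (x of leaf6_nose in the frame of slab_roller between 0.008 and 0.06 m and y of leaf6_nose in the frame of slab_roller between -0.16 and 0.16 m and z of leaf6_nose in the frame of slab_roller between -0.004 and 0.006 m and contact force between leaf6 and slab_roller between 2 and 15 N and angle between leaf6_nose's own z axis and vertical below 0.08 rad and angle between the x axis of leaf6_nose and the x axis of slab_roller, either way round below 0.2 rad and contact force between leaf6 and the fingers below 0.1 N))), for 0.1 s.
At the end, for the whole second after the job is handed in: One leaf lies flat in the nip, its nose 8 to 60 mm past the roller's lowest line and within 0.2 rad of square to the roller, pressed by the roller with 2 to 15 N (so it is the one that just binds); the other three lie flat on the bed with their noses at least 20 mm in front of that line ((((x of leaf6_nose in the frame of slab_roller between 0.008 and 0.06 m and y of leaf6_nose in the frame of slab_roller between -0.16 and 0.16 m and z of leaf6_nose in the frame of slab_roller between -0.004 and 0.006 m and contact force between leaf6 and slab_roller between 2 and 15 N and angle between leaf6_nose's own z axis and vertical below 0.08 rad and angle between the x axis of leaf6_nose and the x axis of slab_roller, either way round below 0.2 rad) and (x of leaf4_nose in the frame of slab_roller below -0.02 m and y of leaf4_nose in the frame of slab_roller between -0.17 and 0.17 m and z of leaf4_nose in the frame of slab_roller between -0.005 and 0.008 m and angle between leaf4_nose's own z axis and vertical below 0.08 rad) and (x of leaf8_nose in the frame of slab_roller below -0.02 m and y of leaf8_nose in the frame of slab_roller between -0.17 and 0.17 m and z of leaf8_nose in the frame of slab_roller between -0.005 and 0.008 m and angle between leaf8_nose's own z axis and vertical below 0.08 rad) and (x of leaf10_nose in the frame of slab_roller below -0.02 m and y of leaf10_nose in the frame of slab_roller between -0.17 and 0.17 m and z of leaf10_nose in the frame of slab_roller between -0.005 and 0.008 m and angle between leaf10_nose's own z axis and vertical below 0.08 rad)) or ((x of leaf8_nose in the frame of slab_roller between 0.008 and 0.06 m and y of leaf8_nose in the frame of slab_roller between -0.16 and 0.16 m and z of leaf8_nose in the frame of slab_roller between -0.004 and 0.006 m and contact force between leaf8 and slab_roller between 2 and 15 N and angle between leaf8_nose's own z axis and vertical below 0.08 rad and angle between the x axis of leaf8_nose and the x axis of slab_roller, either way round below 0.2 rad) and (x of leaf4_nose in the frame of slab_roller below -0.02 m and y of leaf4_nose in the frame of slab_roller between -0.17 and 0.17 m and z of leaf4_nose in the frame of slab_roller between -0.005 and 0.008 m and angle between leaf4_nose's own z axis and vertical below 0.08 rad) and (x of leaf6_nose in the frame of slab_roller below -0.02 m and y of leaf6_nose in the frame of slab_roller between -0.17 and 0.17 m and z of leaf6_nose in the frame of slab_roller between -0.005 and 0.008 m and angle between leaf6_nose's own z axis and vertical below 0.08 rad) and (x of leaf10_nose in the frame of slab_roller below -0.02 m and y of leaf10_nose in the frame of slab_roller between -0.17 and 0.17 m and z of leaf10_nose in the frame of slab_roller between -0.005 and 0.008 m and angle between leaf10_nose's own z axis and vertical below 0.08 rad)) or ((x of leaf10_nose in the frame of slab_roller between 0.008 and 0.06 m and y of leaf10_nose in the frame of slab_roller between -0.16 and 0.16 m and z of leaf10_nose in the frame of slab_roller between -0.004 and 0.006 m and contact force between leaf10 and slab_roller between 2 and 15 N and angle between leaf10_nose's own z axis and vertical below 0.08 rad and angle between the x axis of leaf10_nose and the x axis of slab_roller, either way round below 0.2 rad) and (x of leaf4_nose in the frame of slab_roller below -0.02 m and y of leaf4_nose in the frame of slab_roller between -0.17 and 0.17 m and z of leaf4_nose in the frame of slab_roller between -0.005 and 0.008 m and angle between leaf4_nose's own z axis and vertical below 0.08 rad) and (x of leaf6_nose in the frame of slab_roller below -0.02 m and y of leaf6_nose in the frame of slab_roller between -0.17 and 0.17 m and z of leaf6_nose in the frame of slab_roller between -0.005 and 0.008 m and angle between leaf6_nose's own z axis and vertical below 0.08 rad) and (x of leaf8_nose in the frame of slab_roller below -0.02 m and y of leaf8_nose in the frame of slab_roller between -0.17 and 0.17 m and z of leaf8_nose in the frame of slab_roller between -0.005 and 0.008 m and angle between leaf8_nose's own z axis and vertical below 0.08 rad)))); the robot touches nothing.
It fails at once if a leaf is forced: more than 30 N between it and the roller (contact force between any of leaf4, leaf6, leaf8, leaf10 and slab_roller above 30 N).
It fails at once if the cup is knocked: shifted more than 25 mm (distance of cup from where it was at the start of the episode above 0.025 m).
It fails at once if the jar is knocked: shifted more than 25 mm (distance of jar from where it was at the start of the episode above 0.025 m).
It fails at once if the crock is knocked: shifted more than 25 mm (distance of crock from where it was at the start of the episode above 0.025 m).
It also fails if it takes over 72 s, if anything falls off the work surface, if the arm or the gripper's body presses on something with over 40 N, if the wrist force passes 120 N, or if a joint passes its speed limit or range.

## Working session

There is one attempt and no reset: what is moved stays moved. The work goes in short steps, Python scripts to look and compute and a tool call to move; the robot and the scene stay as the last step left them, time stands still between calls to the robot, and variables do not carry over. Pictures are saved under pics/ and viewed, about 8 in all and at most 12, crops included, and the job is handed in when it is done.

Besides the shell and the picture viewer there is one more tool, called after ">>>" in YAML: its name, and indented under it one key for each argument. apply_moves: Moves the arm, as the interface text tells. Its arguments: {"type":"object","properties":{"targets":{"type":"array","items":{"type":"array"}},"hand":{"type":"number"},"squeeze":{"type":"number"}},"required":["targets"]}

```bash
mkdir -p pics; ls; python3 - <<'E'
from cell import env
import cv2,numpy as np
o=env.get_obs()
print({k:np.round(v,3) for k,v in o.items()})
ims=[]
for n in ("scene","top"):
    p=env.read_camera(n); cv2.imwrite(f"pics/{n}0.png",p["image"][:,:,::-1]); ims.append(p["image"][:,:,::-1])
    print(n,p["camera_matrix"].round(1).tolist(),p["k1"],p["camera_from_world"].round(3).tolist())
    for t in ["leaf4_grip","leaf6_grip","leaf8_grip","leaf10_grip","leaf4","leaf6","leaf8","leaf10","slab_roller","cup","jar","crock"]:
        print(t,[(round(d["conf"],2),np.round(d["rect"]).tolist()) for d in env.regions_of(p,t)][:3])
E
```

```text
pics
{'time_s': np.float64(0.0), 'qpos': array([-69.952,  18.439,  -4.016,  83.173,   1.295,  78.54 ,  -3.261]), 'joint_velocities': array([-0.009,  0.044,  0.007, -0.002, -0.02 , -0.02 ,  0.05 ]), 'effort': array([-1.0000e-03, -4.9129e+01, -4.0400e-01, -3.1252e+01, -6.4000e-02,
        4.4000e-02,  0.0000e+00]), 'tool_pos': array([0.214, 0.613, 0.221]), 'tool_rot': array([-1.79893e+02,  5.00000e-03,  1.60761e+02]), 'force': array([-0.432,  0.405, -0.25 ]), 'wrist_torque': array([-0.024, -0.027, -0.007]), 'grip_width': np.float64(0.087)}
scene [[469.3, 0.0, 310.5], [0.0, 469.3, 200.2], [0.0, 0.0, 1.0]] -0.08314605744461745 [[0.41, 0.912, 0.01, -0.175], [0.499, -0.215, -0.84, -0.203], [-0.764, 0.35, -0.543, 2.178], [0.0, 0.0, 0.0, 1.0]]
leaf4_grip [(0.5, [312.0, 190.0, 330.0, 213.0]), (0.47, [344.0, 182.0, 363.0, 208.0])]
leaf6_grip [(0.77, [212.0, 186.0, 248.0, 212.0]), (0.72, [336.0, 163.0, 363.0, 182.0]), (0.72, [415.0, 226.0, 451.0, 243.0])]
leaf8_grip [(0.58, [299.0, 190.0, 308.0, 215.0])]
leaf10_grip [(0.56, [254.0, 171.0, 420.0, 292.0])]
leaf4 [(0.63, [328.0, 187.0, 340.0, 206.
[... 1410 characters left out ...]
.0])]
leaf6 [(0.84, [204.0, 148.0, 241.0, 152.0]), (0.8, [268.0, 183.0, 280.0, 226.0]), (0.76, [237.0, 258.0, 256.0, 300.0])]
leaf8 [(0.84, [204.0, 148.0, 241.0, 152.0]), (0.8, [268.0, 183.0, 280.0, 226.0]), (0.76, [237.0, 258.0, 256.0, 300.0])]
leaf10 [(0.84, [204.0, 148.0, 241.0, 152.0]), (0.8, [268.0, 183.0, 280.0, 226.0]), (0.76, [237.0, 258.0, 256.0, 300.0])]
slab_roller [(0.89, [244.0, 112.0, 399.0, 260.0]), (0.69, [183.0, 176.0, 207.0, 201.0]), (0.49, [325.0, 188.0, 333.0, 230.0])]
cup [(0.63, [292.0, 184.0, 303.0, 227.0]), (0.58, [173.0, 234.0, 197.0, 259.0])]
jar [(0.94, [181.0, 179.0, 207.0, 201.0])]
crock [(0.59, [434.0, 204.0, 477.0, 234.0]), (0.52, [268.0, 182.0, 278.0, 223.0])]
```

```bash
python3 - <<'E'
import cv2
a=cv2.imread("pics/top0.png")[90:320,150:500]; cv2.imwrite("pics/topc.png",cv2.resize(a,(800,526),interpolation=cv2.INTER_CUBIC))
a=cv2.imread("pics/scene0.png")[130:310,150:470]; cv2.imwrite("pics/scenec.png",cv2.resize(a,(800,450),interpolation=cv2.INTER_CUBIC))
E
```

```text
(no output)
```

View pics/topc.png

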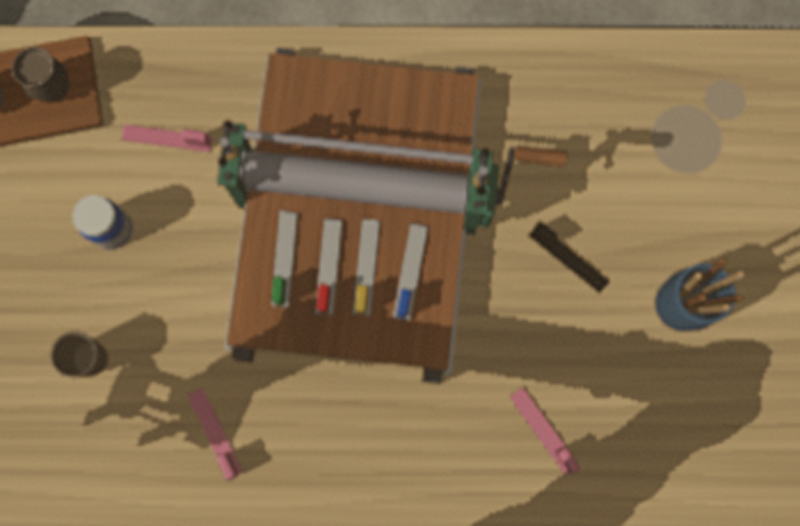

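View pics/scenec.png

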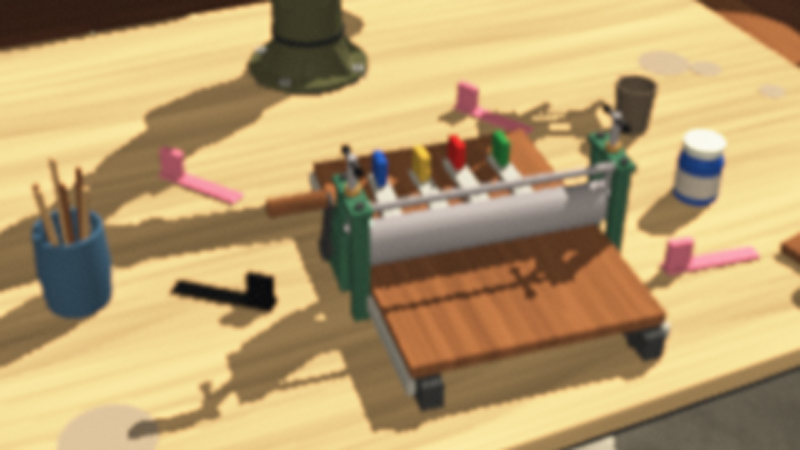

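```bash
cat > h.py <<'E'
from cell import env
import cv2,numpy as np
from scipy.spatial.transform import Rotation as R
def rays(p,uv,obs=None):
    """camera centre and unit-depth world ray directions for pixels"""
    K=p["camera_matrix"];d=np.array([p["k1"],0,0,0,0.])
    n=cv2.undistortPoints(np.array(uv,float).reshape(-1,1,2),K,d).reshape(-1,2)
    c=np.c_[n,np.ones(len(n))]
    if "mount" in p:
        T=np.eye(4);T[:3,:3]=R.from_euler("xyz",obs["tool_rot"],degrees=True).as_matrix();T[:3,3]=obs["tool_pos"];W=T@p["mount"]
    else: W=np.linalg.inv(p["camera_from_world"])
    return W[:3,3],c@W[:3,:3].T
def onz(p,uv,z,obs=None):
    o,d=rays(p,uv,obs); return o+d*((z-o[2])/d[:,2])[:,None]
def tri(*cd):
    A=0;b=0
    for o,d in cd:
        d=d/np.linalg.norm(d);P=np.eye(3)-np.outer(d,d);A=A+P;b=b+P@o
    return np.linalg.solve(A,b)
HUE={"4":(22,35),"6":(50,75),"8":(100,125),"10":(0,6)}
def blob(img,k,box):
    x0,y0,x1,y1=box
    h=cv2.cvtColor(img,cv2.COLOR_RGB2HSV);lo,hi=HUE[k]
    m=((h[...,0]>=lo)&(h[...,0]<=hi)&(h[...,1]>130)&(h[...,2]>70)).astype(np.uint8)
    if k=="10": m|=((h[...,0]>=172)&(h[...,1]>150)&(h[...,2]>70)).astype(np.uint8)
    q=np.zeros_like(m);q[y0:y1,x0:x1]=m[y0:y1,x0:x1]
    n,l,s,c=cv2.connectedComponentsWithStats(q)
    if n<2: return None
    i=1+np.argmax(s[1:,4]); return c[i],s[i]
E
python3 - <<'E'
from h import *
np.set_printoptions(precision=4,suppress=True)
t=env.read_camera("top");s=env.read_camera("scene")
f=lambda a:np.array(a)/2.2857+[150,90]
print("bed corners FL FR BL BR",onz(t,f([[228,347],[450,373],[270,53],[477,70]]),.06))
g=lambda a:np.array(a)/2.5+[150,130]
print("scene bed back corners R,L", onz(s,g([[417,371],[664,305]]),.06))
noses={"6":(288,211),"10":(333,219),"4":(370,220),"8":(417,226)}
tails={"6":(277,304),"10":(322,312),"4":(361,312),"8":(402,318)}
for k in noses:
    bt=blob(t["image"],k,(255,180,340,240));bs=blob(s["image"],k,(290,170,370,225))
    print(k,bt and bt[0],bt and bt[1][:5],bs and bs[0],bs and bs[1][:5])
    if bt is not None and bs is not None:
        o1,d1=rays(t,[bt[0]]);o2,d2=rays(s,[bs[0]]);print("  grip",tri((o1,d1[0]),(o2,d2[0])))
    print("  nose",onz(t,f([noses[k]]),.066)[0])
E
```

```text
bed corners FL FR BL BR [[ 0.4379  0.1948  0.06  ]
 [ 0.3994 -0.1469  0.06  ]
 [ 0.9176  0.1432  0.06  ]
 [ 0.89   -0.194   0.06  ]]
scene bed back corners R,L [[ 0.8941 -0.1901  0.06  ]
 [ 0.9095  0.1538  0.06  ]]
6 None None [349.9245 188.4528] [347 183   6  13  53]
  nose [0.6518 0.1067 0.066 ]
10 [290.8136 220.3729] [288 215   6  12  59] [332.4699 190.6024] [329 184   8  14  83]
  grip [0.5107 0.0503 0.0912]
  nose [0.6392 0.0357 0.066 ]
4 [307.3611 220.1944] [305 215   5  11  36] [317.8571 189.9286] [316 188   5   5  14]
  grip [ 0.5089 -0.0086  0.1075]
  nose [ 0.6378 -0.0224  0.066 ]
8 [326.3214 222.0714] [325 217   4  11  28] [301.62 196.68] [299 191   6  13  50]
  grip [ 0.5052 -0.0731  0.0921]
  nose [ 0.6285 -0.0962  0.066 ]
```

>>> apply_moves:
  targets:
    - [[20,-40,0],[0,0,0.03]]
    - [[40,-80,0],[0,0,0.06]]
    - [[60,-120,0],[0,0,0.09]]
    - [[80,-160,0],[0,0,0.12]]
    - [[100,-200,0],[0,0,0.15]]
    - [[120,-240,0],[0,0,0.18]]
    - [[140,-280,0],[0,0,0.2]]
    - [[160,-320,0],[0,0,0.229]]
  hand: 45
  squeeze: 15

```text
time_s: 2.2
tool_pos: [0.3749, 0.292, 0.2229]
tool_rot: [179.9, 0.0, 173.9]
force: [-0.5, 0.4, -0.0]
grip_width: 0.0456
```

>>> apply_moves:
  targets:
    - [[20,-40,0],[0,0,0]]
    - [[40,-80,0],[0,0,0]]
    - [[60,-120,0],[0,0,0]]
    - [[80,-160,0],[0,0,0]]
    - [[100,-200,0],[0,0,0]]
    - [[120,-250,0],[0,0,0]]
    - [[135,-303,0],[0,0,0]]
    - [[135,-303,0],[0,0,0]]

```text
time_s: 3.0
tool_pos: [0.5101, -0.0167, 0.2232]
tool_rot: [-179.9, 0.1, 173.3]
force: [0.3, 0.1, -0.0]
grip_width: 0.0451
```

```bash
python3 - <<'E'
from h import *
np.set_printoptions(precision=4,suppress=True)
o=env.get_obs();p=env.read_camera("wrist");o2=env.get_obs();print(o["tool_pos"],o["tool_rot"],o2["tool_pos"],p["camera_matrix"],p["k1"],p["mount"])
cv2.imwrite("pics/w0.png",p["image"][:,:,::-1])
np.savez("w0",K=p["camera_matrix"],k1=p["k1"],m=p["mount"],tp=o["tool_pos"],tr=o["tool_rot"])
for k in HUE: print(k,blob(p["image"],k,(0,0,640,400)))
E
```

```text
[ 0.5101 -0.0167  0.2232] [-179.8526    0.1135  173.3177] [ 0.5099 -0.0149  0.223 ] [[283.9227   0.     321.6187]
 [  0.     283.9227 204.1587]
 [  0.       0.       1.    ]] 0.010293533060772464 [[-0.0009 -0.9524 -0.3047  0.0846]
 [ 1.     -0.001   0.0003 -0.0001]
 [-0.0006 -0.3047  0.9524 -0.1624]
 [ 0.      0.      0.      1.    ]]
4 (array([327.9774, 198.0582]), array([320, 177,  16,  43, 619], dtype=int32))
6 (array([452.5156, 197.2752]), array([439, 175,  23,  44, 545], dtype=int32))
8 (array([267.7475, 200.0475]), array([258, 179,  21,  44, 800], dtype=int32))
10 (array([382.4239, 194.0116]), array([371, 172,  23,  45, 861], dtype=int32))
```

View pics/w0.png

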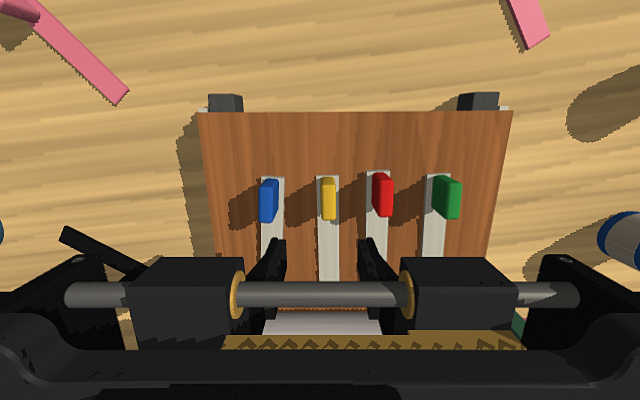

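```bash
cat >> h.py <<'E'
def wgrips(p,o,box=(0,0,640,400),v=True):
    for k in HUE:
        b=blob(p["image"],k,box)
        if b is None: continue
        x,y,w,h,a=b[1];t=int(k)/1000
        far=onz(p,[[b[0][0],y]],.104+t,o)[0];near=onz(p,[[b[0][0],y+h]],.06+t,o)[0]
        mid=onz(p,[b[0]],.06+t+.03,o)[0]
        print(k,"far",far[:2],"near",near[:2],"mid",mid[:2],b[1])
E
python3 - <<'E'
from h import *
np.set_printoptions(precision=4,suppress=True)
z=np.load("w0.npz");p=dict(image=cv2.imread("pics/w0.png")[:,:,::-1].copy(),camera_matrix=z["K"],k1=float(z["k1"]),mount=z["m"]);o=dict(tool_pos=z["tp"],tool_rot=z["tr"])
wgrips(p,o)
# leaf strip edges beneath grips and bed front corners
print("bed front corners",onz(p,[[198,112],[512,112]],.06,o))
print("leaf tails(L,R at row) 8,4,10,6",onz(p,[[262,178],[284,178],[317,177],[339,177],[366,171],[390,171],[427,175],[450,175]],.066,o))
print("leaf near row 250: 8,4,10,6",onz(p,[[263,240],[284,237],[317,270],[339,270],[366,240],[388,240],[424,250],[446,250]],.066,o))
E
```

```text
4 far [ 0.4871 -0.008 ] near [ 0.5495 -0.0141] mid [ 0.513  -0.0106] [320 177  16  43 619]
6 far [0.499  0.1139] near [0.5648 0.1343] mid [0.527  0.1206] [439 175  23  44 545]
8 far [ 0.4813 -0.067 ] near [ 0.5434 -0.0862] mid [ 0.5066 -0.0741] [258 179  21  44 800]
10 far [0.487  0.0449] near [0.551  0.0505] mid [0.5135 0.0464] [371 172  23  45 861]
bed front corners [[ 0.4096 -0.1408  0.06  ]
 [ 0.4498  0.1976  0.06  ]]
leaf tails(L,R at row) 8,4,10,6 [[ 0.4887 -0.0835  0.066 ]
 [ 0.4916 -0.0585  0.066 ]
 [ 0.4949 -0.0207  0.066 ]
 [ 0.4978  0.0044  0.066 ]
 [ 0.4945  0.0356  0.066 ]
 [ 0.4977  0.0627  0.066 ]
 [ 0.5073  0.1043  0.066 ]
 [ 0.5104  0.1303  0.066 ]]
leaf near row 250: 8,4,10,6 [[ 0.5656 -0.0964  0.066 ]
 [ 0.5647 -0.0701  0.066 ]
 [ 0.615  -0.0355  0.066 ]
 [ 0.6183 -0.0076  0.066 ]
 [ 0.5804  0.0296  0.066 ]
 [ 0.5835  0.0564  0.066 ]
 [ 0.6023  0.1002  0.066 ]
 [ 0.6055  0.1272  0.066 ]]
```

```bash
sed -i 's/far=onz(p,\[\[b\[0\]\[0\],y\]\],.104+t,o)/far=onz(p,[[b[0][0],y]],.06+t,o)/; s/near=onz(p,\[\[b\[0\]\[0\],y+h\]\],.06+t,o)/near=onz(p,[[b[0][0],y+h]],.104+t,o)/' h.py
python3 - <<'E'
from h import *
np.set_printoptions(precision=4,suppress=True)
z=np.load("w0.npz");p=dict(image=cv2.imread("pics/w0.png")[:,:,::-1].copy(),camera_matrix=z["K"],k1=float(z["k1"]),mount=z["m"]);o=dict(tool_pos=z["tp"],tool_rot=z["tr"])
wgrips(p,o)
o=env.get_obs();q=env.read_camera("wrist");print(o["tool_pos"],o["tool_rot"],o["force"]);wgrips(q,o)
print(rays(q,[[320,200]],o))
E
```

```text
4 far [ 0.4968 -0.0082] near [ 0.5326 -0.013 ] mid [ 0.513  -0.0106] [320 177  16  43 619]
6 far [0.5107 0.1331] near [0.5457 0.1149] mid [0.527  0.1206] [439 175  23  44 545]
8 far [ 0.4902 -0.0768] near [ 0.5271 -0.0752] mid [ 0.5066 -0.0741] [258 179  21  44 800]
10 far [0.4969 0.0533] near [0.5335 0.0425] mid [0.5135 0.0464] [371 172  23  45 861]
[ 0.5099 -0.0149  0.223 ] [-179.9166    0.0771  173.4097] [-0.7822 -0.224   0.0948]
4 far [ 0.4962 -0.0084] near [ 0.5331 -0.0132] mid [ 0.513  -0.0107] [318 177  16  44 626]
6 far [0.5111 0.1329] near [0.5461 0.1149] mid [0.527  0.1205] [437 176  23  44 545]
8 far [ 0.4897 -0.0768] near [ 0.5266 -0.075 ] mid [ 0.5065 -0.0741] [256 179  21  44 814]
10 far [0.4974 0.053 ] near [0.5339 0.0425] mid [0.5134 0.0463] [370 173  22  45 857]
(array([ 0.4257, -0.005 ,  0.3853]), array([[ 0.2894, -0.0403, -0.9565]]))
```

>>> apply_moves:
  targets:
    - [[4,4,-40],[0,0,0]]
    - [[4,4,-80],[0,0,0]]
    - [[4,4,-110],[0,0,0]]
    - [[4,4,-130],[0,0,0]]
    - [[4,4,-149],[0,0,0]]
    - [[4,4,-149],[0,0,0]]
    - [[4,4,-149],[0,0,0]]

```text
time_s: 3.8
tool_pos: [0.5131, -0.0036, 0.0738]
tool_rot: [180.0, -0.0, 174.0]
force: [-0.2, 0.0, 0.3]
grip_width: 0.0452
```

>>> apply_moves:
  targets:
    - [[0,0,0],[0,0,0]]
    - [[0,0,0],[0,0,0]]
    - [[0,0,0],[0,0,0]]
    - [[0,0,0],[0,0,0]]
    - [[0,0,0],[0,0,0]]
  hand: 5
  squeeze: 12

```text
time_s: 4.3
tool_pos: [0.5135, -0.0054, 0.074]
tool_rot: [180.0, 0.0, 173.9]
force: [-0.6, -0.6, 2.3]
grip_width: 0.0159
```

```bash
python3 - <<'E'
from h import *
o=env.get_obs();print({k:np.round(o[k],4) for k in("time_s","tool_pos","tool_rot","force","grip_width")})
p=env.read_camera("wrist");cv2.imwrite("pics/w1.png",p["image"][:,:,::-1])
E
```

```text
{'time_s': np.float64(4.3), 'tool_pos': array([ 0.5135, -0.0054,  0.074 ]), 'tool_rot': array([1.799841e+02, 4.670000e-02, 1.738664e+02]), 'force': array([-0.5736, -0.6297,  2.2597]), 'grip_width': np.float64(0.0159)}
```

View pics/w1.png

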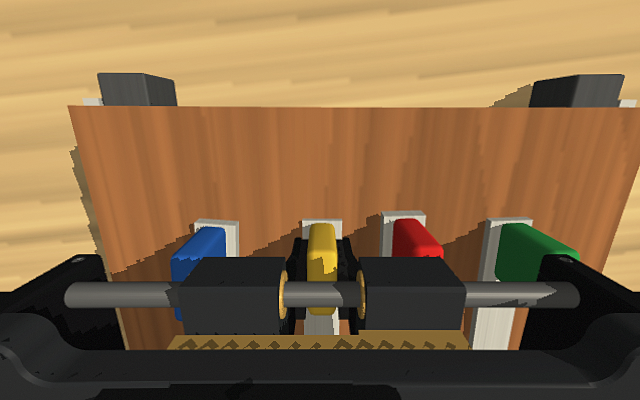

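>>> apply_moves:
  targets:
    - [[15,-2,0],[0,0,0]]
    - [[30,-3,0],[0,0,0]]
    - [[40,-4,0],[0,0,0]]
    - [[50,-5,0],[0,0,0]]
    - [[57,-6,0],[0,0,0]]
    - [[64,-7,0],[0,0,0]]

```text
time_s: 4.95
tool_pos: [0.5773, -0.0122, 0.0739]
tool_rot: [180.0, -0.1, 173.9]
force: [-3.0, 0.6, 6.7]
grip_width: 0.0161
```

>>> apply_moves:
  targets:
    - [[5,0,0],[0,0,0]]
    - [[10,-1,0],[0,0,0]]
    - [[14,-2,0],[0,0,0]]
    - [[14,-2,0],[0,0,0]]

```text
time_s: 5.35
tool_pos: [0.5919, -0.0143, 0.0739]
tool_rot: [180.0, 0.1, 173.9]
force: [-0.0, 0.7, 4.2]
grip_width: 0.0157
```

```bash
python3 - <<'E'
from h import *
o=env.get_obs();print({k:np.round(o[k],4) for k in("time_s","tool_pos","tool_rot","force","grip_width")})
s=env.read_camera("scene")["image"][:,:,::-1];t=env.read_camera("top")["image"][:,:,::-1]
a=cv2.resize(s[170:270,250:430],(800,444),interpolation=cv2.INTER_CUBIC)
cv2.imwrite("pics/s1.png",a);cv2.imwrite("pics/t1.png",t)
E
```

```text
{'time_s': np.float64(5.35), 'tool_pos': array([ 0.5919, -0.0143,  0.0739]), 'tool_rot': array([1.799893e+02, 5.100000e-02, 1.738726e+02]), 'force': array([-0.0393,  0.6622,  4.2156]), 'grip_width': np.float64(0.0157)}
```

View pics/s1.png

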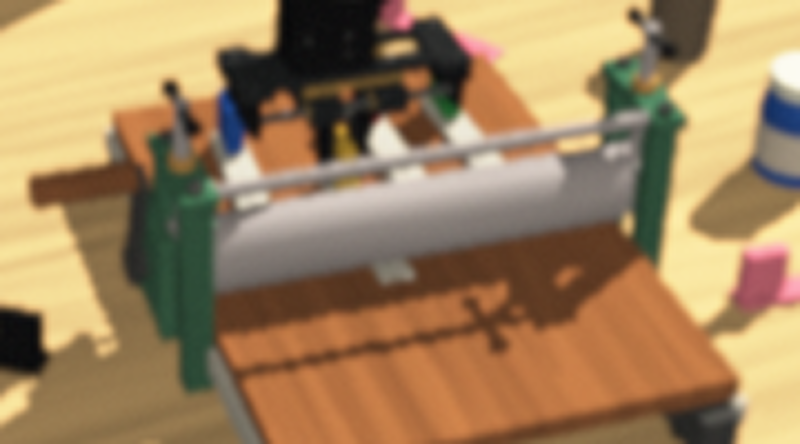

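```bash
python3 - <<'E'
from h import *
np.set_printoptions(precision=4,suppress=True)
s=env.read_camera("scene");f=lambda a:np.array(a)/4.444+[250,170]
n=onz(s,f([[398,282],[413,278],[380,282]]),.062);print("nose",n)
yaw=np.radians(-6.1);ex=np.array([np.cos(yaw),np.sin(yaw)])
for O in ([.691,-.004],[.696,-.004]): print((n[:,:2]-O)@ex)
o=env.get_obs();print("pred nose",o["tool_pos"][:2]+ex*.129, o["force"])
print("back corners",onz(s,f([[262,455],[738,385]]),.06))
E
```

```text
nose [[ 0.7249 -0.0272  0.062 ]
 [ 0.7249 -0.0144  0.062 ]
 [ 0.7194 -0.0397  0.062 ]]
[0.0362 0.0349 0.0321]
[0.0312 0.0299 0.0271]
pred nose [ 0.7202 -0.028 ] [ 0.6164 -0.1223  3.76  ]
back corners [[ 0.8603 -0.2006  0.06  ]
 [ 0.9295  0.1417  0.06  ]]
```

>>> apply_moves:
  targets:
    - [[-10,1,0.5],[0,0,0]]
    - [[-25,3,1],[0,0,0]]
    - [[-40,4,1],[0,0,0]]
    - [[-55,6,1],[0,0,0]]
    - [[-70,7,1],[0,0,0]]
    - [[-80,8,1],[0,0,0]]
    - [[-80,8,0],[0,0,0]]
    - [[-80,8,0],[0,0,0]]

```text
time_s: 6.3
tool_pos: [0.5102, -0.006, 0.0738]
tool_rot: [180.0, -0.1, 173.9]
force: [-2.1, 0.1, 4.7]
grip_width: 0.0161
```

>>> apply_moves:
  targets:
    - [[0,0,0],[0,0,0]]
    - [[0,0,0],[0,0,0]]
    - [[0,0,0],[0,0,0]]
    - [[0,0,30],[0,0,0]]
    - [[0,0,65],[0,0,0]]
    - [[0,0,100],[0,0,0]]
    - [[8,60,100],[0,0,0]]
  hand: 45

```text
time_s: 7.0
tool_pos: [0.5215, 0.0363, 0.179]
tool_rot: [180.0, 0.6, 173.2]
force: [0.8, 0.4, 0.0]
grip_width: 0.0447
```

>>> apply_moves:
  targets:
    - [[6,50,0],[0,0,0]]
    - [[6,65,0],[0,0,0]]
    - [[6,65,0],[0,0,0]]
    - [[6,65,0],[0,0,0]]
    - [[6,65,0],[0,0,0]]

```text
time_s: 7.5
tool_pos: [0.5239, 0.106, 0.1734]
tool_rot: [-179.9, -0.0, 173.7]
force: [-0.2, -0.1, 0.0]
grip_width: 0.0452
```

```bash
python3 - <<'E'
from h import *
np.set_printoptions(precision=4,suppress=True)
o=env.get_obs();print({k:np.round(o[k],4) for k in("time_s","tool_pos","tool_rot","force","grip_width")})
q=env.read_camera("wrist");wgrips(q,o);cv2.imwrite("pics/w2.png",q["image"][:,:,::-1])
E
```

```text
{'time_s': np.float64(7.5), 'tool_pos': array([0.5239, 0.106 , 0.1734]), 'tool_rot': array([-179.9459,   -0.0103,  173.7135]), 'force': array([-0.1824, -0.0966,  0.0308]), 'grip_width': np.float64(0.0452)}
4 far [ 0.4923 -0.0124] near [ 0.5303 -0.0032] mid [ 0.5097 -0.004 ] [ 180  184   37   53 1507]
6 far [0.5094 0.1196] near [0.5454 0.1143] mid [0.5262 0.1167] [325 187  18  53 827]
8 far [ 0.4882 -0.0859] near [ 0.5278 -0.0687] mid [ 0.5065 -0.0713] [  97  189   49   55 2039]
10 far [0.4961 0.0441] near [0.5342 0.0472] mid [0.5135 0.0478] [ 240  183   30   55 1298]
```

View pics/w2.png

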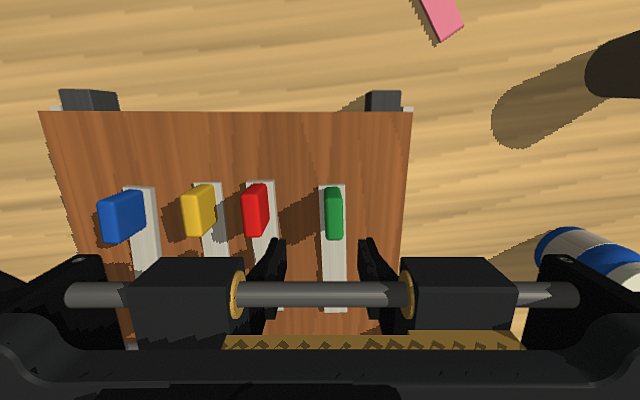

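>>> apply_moves:
  targets:
    - [[3,8,-30],[0,0,0]]
    - [[3,8,-45],[0,0,0]]
    - [[3,8,-45],[0,0,0]]
    - [[3,8,-45],[0,0,0]]
    - [[3,8,-45],[0,0,0]]

```text
time_s: 8.05
tool_pos: [0.5275, 0.1158, 0.1296]
tool_rot: [180.0, 0.1, 173.8]
force: [-0.7, -0.7, 0.3]
grip_width: 0.0451
```

>>> apply_moves:
  targets:
    - [[0,1,-25],[0,0,0]]
    - [[0,1,-45],[0,0,0]]
    - [[0,1,-52],[0,0,0]]
    - [[0,1,-52],[0,0,0]]

```text
time_s: 8.45
tool_pos: [0.5266, 0.117, 0.0764]
tool_rot: [-180.0, -0.0, 173.9]
force: [0.7, 0.4, -0.7]
grip_width: 0.0451
```

>>> apply_moves:
  targets:
    - [[0,0,0],[0,0,0]]
    - [[0,0,0],[0,0,0]]
    - [[0,0,0],[0,0,0]]
    - [[0,0,0],[0,0,0]]
    - [[0,0,0],[0,0,0]]
  hand: 5
  squeeze: 15

```text
time_s: 8.95
tool_pos: [0.5271, 0.1174, 0.077]
tool_rot: [180.0, 0.0, 173.9]
force: [0.1, -0.1, 0.7]
grip_width: 0.016
```

>>> apply_moves:
  targets:
    - [[10,-1,0],[0,0,0]]
    - [[20,-2,0],[0,0,0]]
    - [[28,-3,0],[0,0,0]]
    - [[34,-4,0],[0,0,0]]
    - [[34,-4,0],[0,0,0]]
    - [[34,-4,0],[0,0,0]]

```text
time_s: 9.55
tool_pos: [0.5625, 0.113, 0.077]
tool_rot: [180.0, 0.2, 173.9]
force: [1.7, -0.5, 2.5]
grip_width: 0.016
```

>>> apply_moves:
  targets:
    - [[2,0,0],[0,0,0]]
    - [[4,0,0],[0,0,0]]
    - [[6,-1,0],[0,0,0]]
    - [[8,-1,0],[0,0,0]]

```text
time_s: 9.95
tool_pos: [0.5679, 0.1126, 0.077]
tool_rot: [180.0, -0.1, 173.9]
force: [-3.8, 0.0, 7.2]
grip_width: 0.016
```

>>> apply_moves:
  targets:
    - [[2,0,0],[0,0,0]]
    - [[4,0,0],[0,0,0]]

```text
time_s: 10.15
tool_pos: [0.5719, 0.1125, 0.077]
tool_rot: [180.0, -0.1, 173.9]
force: [-3.6, -0.0, 8.4]
grip_width: 0.016
```

>>> apply_moves:
  targets:
    - [[2,0,0],[0,0,0]]
    - [[4,-1,0],[0,0,0]]

```text
time_s: 10.35
tool_pos: [0.5759, 0.1119, 0.077]
tool_rot: [180.0, -0.1, 173.9]
force: [-4.1, 1.1, 7.3]
grip_width: 0.0162
```

>>> apply_moves:
  targets:
    - [[2,0,0],[0,0,0]]
    - [[4,0,0],[0,0,0]]

```text
time_s: 10.55
tool_pos: [0.5789, 0.1117, 0.0769]
tool_rot: [180.0, -0.3, 173.9]
force: [-9.5, -0.2, 12.4]
grip_width: 0.0157
```

>>> apply_moves:
  targets:
    - [[1,0,0.5],[0,0,0]]
    - [[1,0,0.5],[0,0,0]]

```text
time_s: 10.75
tool_pos: [0.5792, 0.1117, 0.077]
tool_rot: [-180.0, -0.3, 173.9]
force: [-8.0, -0.1, 9.5]
grip_width: 0.0161
```

>>> apply_moves:
  targets:
    - [[1,0,0],[0,0,0]]
    - [[2,0,0],[0,0,0]]

```text
time_s: 10.95
tool_pos: [0.5795, 0.1117, 0.0769]
tool_rot: [-180.0, -0.5, 173.9]
force: [-13.1, 0.1, 13.9]
grip_width: 0.0156
```

>>> apply_moves:
  targets:
    - [[0,0,1],[0,0,0]]
    - [[0,0,1.5],[0,0,0]]

```text
time_s: 11.15
tool_pos: [0.5797, 0.1117, 0.077]
tool_rot: [-179.9, -0.5, 173.9]
force: [-6.7, 0.9, 1.7]
grip_width: 0.0158
```

>>> apply_moves:
  targets:
    - [[1,0,0],[0,0,0]]
    - [[1,0,0],[0,0,0]]

```text
time_s: 11.35
tool_pos: [0.5799, 0.1117, 0.077]
tool_rot: [-179.9, -0.6, 173.9]
force: [-9.9, 0.2, 5.1]
grip_width: 0.0161
```

>>> apply_moves:
  targets:
    - [[1,0,0.7],[0,0,0]]
    - [[1,0,0.7],[0,0,0]]

```text
time_s: 11.55
tool_pos: [0.5806, 0.1117, 0.0771]
tool_rot: [-179.9, -0.6, 173.9]
force: [-8.6, 0.9, 2.5]
grip_width: 0.0159
```

>>> apply_moves:
  targets:
    - [[1,0,0.5],[0,0,0]]
    - [[1,0,0.5],[0,0,0]]

```text
time_s: 11.75
tool_pos: [0.5813, 0.1117, 0.0774]
tool_rot: [-179.9, -0.7, 173.9]
force: [-8.8, 1.5, 1.8]
grip_width: 0.016
```

```bash
python3 - <<'E'
from h import *
np.set_printoptions(precision=4,suppress=True)
for i in range(3):
    s=env.read_camera("scene");o=env.get_obs();print({k:np.round(o[k],4) for k in("time_s","tool_pos","tool_rot","force","wrist_torque")})
cv2.imwrite("pics/s2.png",cv2.resize(s["image"][170:270,250:430,::-1],(800,444),interpolation=cv2.INTER_CUBIC))
E
```

```text
{'time_s': np.float64(11.8), 'tool_pos': array([0.5813, 0.1117, 0.0773]), 'tool_rot': array([-179.9032,   -0.6714,  173.9239]), 'force': array([-8.0251,  0.3797,  1.6777]), 'wrist_torque': array([ 0.2149,  1.958 , -0.0414])}
{'time_s': np.float64(11.85), 'tool_pos': array([0.5813, 0.1116, 0.0773]), 'tool_rot': array([-179.9013,   -0.671 ,  173.9238]), 'force': array([-9.3644,  0.7528,  2.9169]), 'wrist_torque': array([ 0.223 ,  1.9756, -0.0162])}
{'time_s': np.float64(11.9), 'tool_pos': array([0.5813, 0.1116, 0.0773]), 'tool_rot': array([-179.9   ,   -0.6702,  173.9253]), 'force': array([-8.8111,  1.0584,  1.8203]), 'wrist_torque': array([ 0.225 ,  1.9354, -0.0194])}
```

View pics/s2.png

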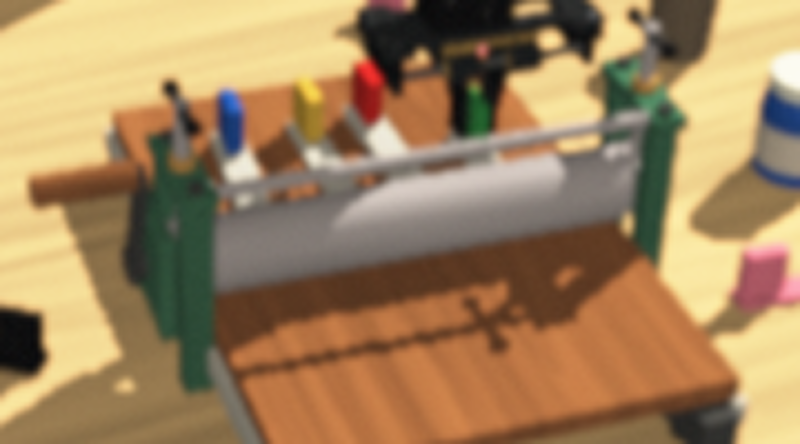

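>>> apply_moves:
  targets:
    - [[1,0,0],[0,0,0]]
    - [[1,0,0],[0,0,0]]

```text
time_s: 12.1
tool_pos: [0.5823, 0.1116, 0.0773]
tool_rot: [-179.9, -0.7, 173.9]
force: [-8.5, 0.7, 1.2]
grip_width: 0.0159
```

>>> apply_moves:
  targets:
    - [[1,0,0.3],[0,0,0]]
    - [[1,0,0.3],[0,0,0]]

```text
time_s: 12.3
tool_pos: [0.5834, 0.1115, 0.0775]
tool_rot: [-179.9, -0.7, 173.9]
force: [-9.0, 1.3, 0.8]
grip_width: 0.0158
```

>>> apply_moves:
  targets:
    - [[1,0,0.3],[0,0,0]]
    - [[1,0,0.3],[0,0,0]]

```text
time_s: 12.5
tool_pos: [0.5843, 0.1115, 0.0777]
tool_rot: [-179.9, -0.7, 173.9]
force: [-7.6, 1.1, 0.4]
grip_width: 0.0157
```

>>> apply_moves:
  targets:
    - [[2,0,0],[0,0,0]]
    - [[4,0,0],[0,0,0]]
    - [[5,0,0],[0,0,0]]

```text
time_s: 12.8
tool_pos: [0.5893, 0.1115, 0.0776]
tool_rot: [-179.9, -0.7, 173.9]
force: [-8.5, 0.8, 0.4]
grip_width: 0.016
```

>>> apply_moves:
  targets:
    - [[2,0,0],[0,0,0]]
    - [[4,-1,0],[0,0,0]]
    - [[6,-1,0],[0,0,0]]

```text
time_s: 13.1
tool_pos: [0.5952, 0.1107, 0.0775]
tool_rot: [-179.9, -0.7, 173.9]
force: [-8.8, 1.1, 0.6]
grip_width: 0.0163
```

>>> apply_moves:
  targets:
    - [[2,0,0],[0,0,0]]
    - [[4,0,0],[0,0,0]]
    - [[6,-1,0],[0,0,0]]

```text
time_s: 13.4
tool_pos: [0.6013, 0.1099, 0.0775]
tool_rot: [-179.9, -0.7, 173.9]
force: [-8.0, 1.3, 0.1]
grip_width: 0.0161
```

```bash
python3 - <<'E'
from h import *
np.set_printoptions(precision=4,suppress=True)
for i in range(3):
    s=env.read_camera("scene");o=env.get_obs();print({k:np.round(o[k],4) for k in("time_s","tool_pos","tool_rot","force","wrist_torque")})
cv2.imwrite("pics/s3.png",cv2.resize(s["image"][170:270,250:430,::-1],(800,444),interpolation=cv2.INTER_CUBIC))
E
```

```text
{'time_s': np.float64(13.45), 'tool_pos': array([0.6017, 0.1098, 0.0775]), 'tool_rot': array([-179.9119,   -0.6508,  173.9385]), 'force': array([-7.3642,  1.6544, -0.0452]), 'wrist_torque': array([0.4011, 1.6314, 0.1185])}
{'time_s': np.float64(13.5), 'tool_pos': array([0.6017, 0.1098, 0.0775]), 'tool_rot': array([-179.9103,   -0.6382,  173.9422]), 'force': array([-7.8633,  1.1113, -0.8267]), 'wrist_torque': array([0.3332, 1.6097, 0.0729])}
{'time_s': np.float64(13.55), 'tool_pos': array([0.6017, 0.1098, 0.0775]), 'tool_rot': array([-179.9092,   -0.6309,  173.9377]), 'force': array([-7.1746,  1.0886, -0.7046]), 'wrist_torque': array([0.2929, 1.6011, 0.0951])}
```

View pics/s3.png

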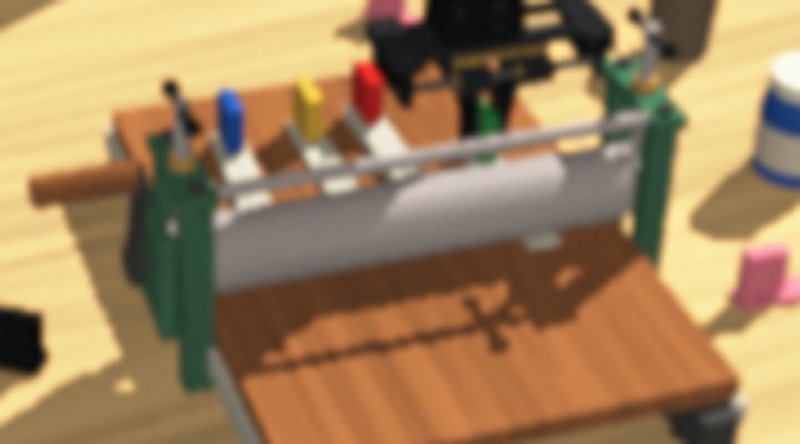

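>>> apply_moves:
  targets:
    - [[-2,0,0],[0,0,0]]
    - [[-2,0,0],[0,0,0]]
    - [[-2,0,0],[0,0,0]]

```text
time_s: 13.85
tool_pos: [0.6021, 0.1097, 0.0789]
tool_rot: [-180.0, -0.3, 173.9]
force: [-6.4, 1.1, -1.9]
grip_width: 0.0157
```

>>> apply_moves:
  targets:
    - [[0,0,0],[0,0,0]]
    - [[0,0,0],[0,0,0]]
    - [[0,0,0],[0,0,0]]
    - [[0,0,25],[0,0,0]]
    - [[0,0,60],[0,0,0]]
    - [[-30,5,100],[0,0,0]]
    - [[-60,5,110],[0,0,0]]
    - [[-60,5,110],[0,0,0]]
  hand: 45

```text
time_s: 14.65
tool_pos: [0.5444, 0.1148, 0.1936]
tool_rot: [179.8, 0.2, 173.9]
force: [0.2, 0.5, -0.2]
grip_width: 0.0449
```

```bash
python3 - <<'E'
from h import *
np.set_printoptions(precision=4,suppress=True)
env.read_camera("scene");o=env.get_obs();q=env.read_camera("wrist");print({k:np.round(o[k],4) for k in("time_s","tool_pos","tool_rot","force","grip_width")});wgrips(q,o)
s=env.read_camera("scene")
a=np.vstack([cv2.resize(s["image"][170:255,250:430,::-1],(600,283),interpolation=cv2.INTER_CUBIC),cv2.resize(q["image"][80:370,:,::-1],(600,272))])
cv2.imwrite("pics/c4.png",a)
for n in [[545,243]]:
    P=onz(s,[np.array(n)/4.444+[250,170]],.063)[0];yaw=np.radians(-6.1);print("nose",P,(P[:2]-[.694,-.004])@[np.cos(yaw),np.sin(yaw)])
E
```

```text
{'time_s': np.float64(14.7), 'tool_pos': array([0.5452, 0.1146, 0.1923]), 'tool_rot': array([179.8395,   0.1999, 173.9178]), 'force': array([ 0.223 , -0.9618, -0.3721]), 'grip_width': np.float64(0.0451)}
4 far [ 0.4917 -0.0126] near [ 0.5308 -0.0031] mid [ 0.5102 -0.0041] [ 174  159   37   49 1382]
6 far [0.5845 0.1124] near [0.619  0.1084] mid [0.5994 0.1106] [316 231  15  50 691]
8 far [ 0.4884 -0.0859] near [ 0.528  -0.0686] mid [ 0.5069 -0.0713] [  93  164   49   50 1888]
10 far [0.4958 0.0437] near [0.5342 0.0475] mid [0.5139 0.0479] [ 231  158   30   50 1201]
nose [0.7269 0.1006 0.063 ] 0.02162750354411917
```

View pics/c4.png

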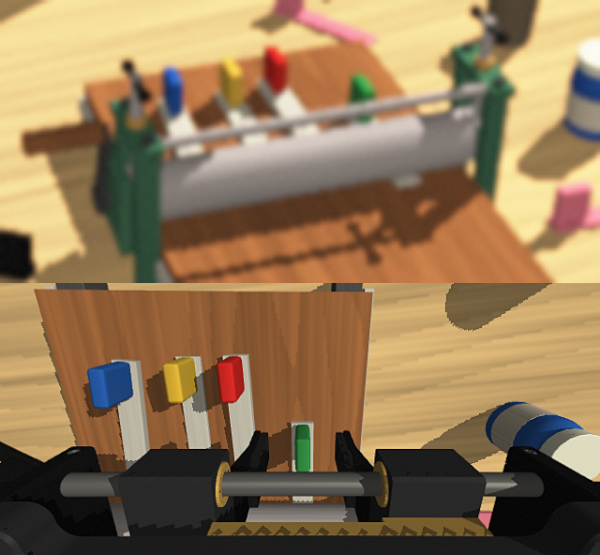

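>>> apply_moves:
  targets:
    - [[30,-3,-20],[0,0,0]]
    - [[57,-4,-60],[0,0,0]]
    - [[57,-4,-90],[0,0,0]]
    - [[57,-4,-113],[0,0,0]]
    - [[57,-4,-113],[0,0,0]]
    - [[57,-4,-113],[0,0,0]]
    - [[57,-4,-113],[0,0,0]]

```text
time_s: 15.5
tool_pos: [0.6032, 0.1102, 0.0787]
tool_rot: [180.0, 0.1, 173.9]
force: [0.1, 0.1, 0.1]
grip_width: 0.0448
```

>>> apply_moves:
  targets:
    - [[0,0,0],[0,0,0]]
    - [[0,0,0],[0,0,0]]
    - [[0,0,0],[0,0,0]]
    - [[0,0,0],[0,0,0]]
    - [[0,0,0],[0,0,0]]
  hand: 5
  squeeze: 10

```text
time_s: 16.0
tool_pos: [0.6019, 0.1103, 0.0777]
tool_rot: [180.0, 0.0, 173.9]
force: [-1.1, -0.2, 1.4]
grip_width: 0.0163
```

>>> apply_moves:
  targets:
    - [[-1,0,0],[0,0,0]]
    - [[-2,0,0],[0,0,0]]
    - [[-3,0,0],[0,0,0]]
    - [[-4,0,0],[0,0,0]]

```text
time_s: 16.4
tool_pos: [0.6, 0.1099, 0.0777]
tool_rot: [180.0, 0.3, 173.9]
force: [7.4, -1.5, -3.1]
grip_width: 0.0161
```

>>> apply_moves:
  targets:
    - [[-1,0,0],[0,0,0]]
    - [[-2,0,0],[0,0,0]]

```text
time_s: 16.6
tool_pos: [0.598, 0.1099, 0.0777]
tool_rot: [180.0, 0.3, 173.9]
force: [6.6, 0.6, -3.2]
grip_width: 0.0157
```

```bash
python3 - <<'E'
from h import *
np.set_printoptions(precision=4,suppress=True)
for i in range(4):
    s=env.read_camera("scene");o=env.get_obs();print({k:np.round(o[k],4) for k in("time_s","tool_pos","tool_rot","force","wrist_torque")})
E
```

```text
{'time_s': np.float64(16.65), 'tool_pos': array([0.5979, 0.1099, 0.0777]), 'tool_rot': array([179.9811,   0.2768, 173.8676]), 'force': array([ 7.3506, -0.2687, -3.1814]), 'wrist_torque': array([-0.0054, -1.3225,  0.0597])}
{'time_s': np.float64(16.7), 'tool_pos': array([0.5979, 0.11  , 0.0777]), 'tool_rot': array([179.9827,   0.27  , 173.8743]), 'force': array([ 6.3516, -0.1929, -3.7077]), 'wrist_torque': array([-0.0741, -1.2448,  0.0422])}
{'time_s': np.float64(16.75), 'tool_pos': array([0.5979, 0.1099, 0.0777]), 'tool_rot': array([179.9846,   0.2651, 173.8713]), 'force': array([ 4.377 , -1.144 , -2.5204]), 'wrist_torque': array([-0.0521, -1.2359,  0.0641])}
{'time_s': np.float64(16.8), 'tool_pos': array([0.5979, 0.1099, 0.0777]), 'tool_rot': array([179.9841,   0.2623, 173.8701]), 'force': array([ 5.5055, -0.2626, -3.5582]), 'wrist_torque': array([-0.0459, -1.2453,  0.0107])}
```

>>> apply_moves:
  targets:
    - [[2,0,0],[0,0,0]]
    - [[2,0,0],[0,0,0]]

```text
time_s: 17.0
tool_pos: [0.5978, 0.11, 0.0777]
tool_rot: [-180.0, -0.0, 173.9]
force: [0.3, -1.1, 3.2]
grip_width: 0.0158
```

>>> apply_moves:
  targets:
    - [[0,0,0],[0,0,0]]
    - [[0,0,0],[0,0,0]]
    - [[0,0,0],[0,0,0]]
    - [[0,0,25],[0,0,0]]
    - [[0,0,60],[0,0,0]]
    - [[-30,5,100],[0,0,0]]
    - [[-60,5,120],[0,0,0]]
    - [[-60,5,120],[0,0,0]]
  hand: 45

```text
time_s: 17.8
tool_pos: [0.537, 0.1164, 0.201]
tool_rot: [179.7, 0.2, 174.0]
force: [-0.3, 0.2, 0.2]
grip_width: 0.045
```

```bash
python3 - <<'E'
from h import *
np.set_printoptions(precision=4,suppress=True)
env.read_camera("top");env.read_camera("top");o=env.get_obs();q=env.read_camera("wrist");print({k:np.round(o[k],4) for k in("time_s","tool_pos","tool_rot","force","grip_width")});wgrips(q,o)
s=env.read_camera("scene")
a=cv2.resize(s["image"][170:270,250:430,::-1],(800,444),interpolation=cv2.INTER_CUBIC)
cv2.imwrite("pics/c5.png",a)
E
```

```text
{'time_s': np.float64(17.9), 'tool_pos': array([0.5378, 0.1157, 0.1978]), 'tool_rot': array([179.9148,   0.0674, 173.9289]), 'force': array([ 0.0081, -0.8641, -0.6252]), 'grip_width': np.float64(0.0449)}
4 far [ 0.4922 -0.0125] near [ 0.531  -0.0032] mid [ 0.5101 -0.004 ] [ 178  166   35   48 1296]
6 far [0.5803 0.1125] near [0.6149 0.1086] mid [0.5954 0.1107] [316 232  14  49 651]
8 far [ 0.489  -0.0858] near [ 0.5284 -0.0689] mid [ 0.5069 -0.0713] [ 100  171   46   49 1743]
10 far [0.4961 0.0438] near [0.5343 0.0475] mid [0.5137 0.0479] [ 233  165   29   49 1130]
```

View pics/c5.png

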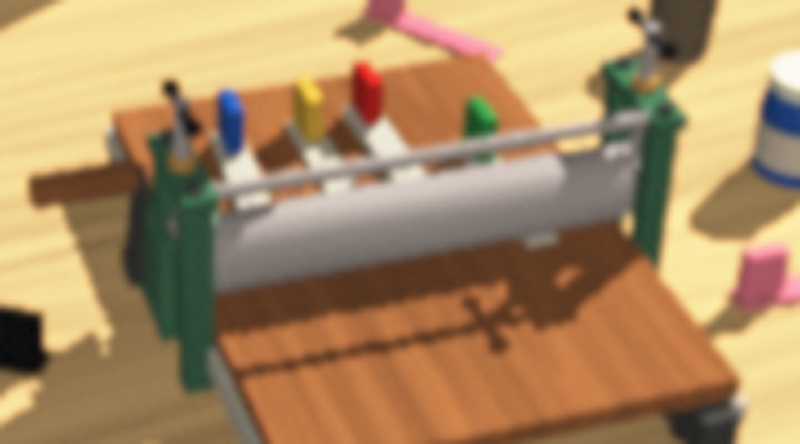

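```bash
python3 -c "
from cell import env
print(env.sign_off())"
```

```text
the job is handed in; nothing more can be done
None
```

The 6 mm leaf (green) is the first that binds, so the gap lies between 4.6 mm (your stated minimum) and 6 mm. I left that leaf nipped under the roller, let go, and handed the job in at about 18 s; no verdict came back.

- **4 mm leaf (yellow):** it went through to about 28 mm past the roller's line. With the leaf in and still, the push force was about zero. Sliding it showed up to 3 N, mostly because I was pressing it lightly on the bed. I drew it back out in front of the roller and it lies flat on the bed.
- **6 mm leaf (green):** it met the roller about 3 mm past the line. The push peaked at 13 N at the wrist while it was stalled, partly from pressing on the bed. Raising the tool slightly let it enter at 8–9 N. After letting go, I gripped it again and pulled back about 4 mm to check, and it still dragged 6–7 N.
- **8 and 10 mm leaves:** I did not touch these. Both still lie in front of the roller.

**Last check:** the green leaf's nose shows behind the roller, at an estimated 17–18 mm past the line, and the leaf is nearly square to the roller. The other three grips were where I left them, and the gripper was clear above everything.

**Disagreements:**
- The top and wrist cameras differed by 5–11 mm along x, so nose positions are good to about 5 mm, which is within the 8–60 mm window.
- I could not measure the force between leaf and roller directly; I judged it from the wrist force.

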